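# Hold the coolant outlet housing over its studs

### The job

First pull the red plug out of the port on the cylinder head and leave it in the blue parts tray. Then pick up the aluminium outlet housing, carry it clear over the socket stand, and hold it level and still just above the two brass studs, about 15 mm above their tips, each flange hole over a stud (either way round), so that I can slip the gasket in underneath. Never let the housing touch the cylinder head, its studs or the socket stand, do not disturb the spray can, jar, wrench or bearing, and finish while still holding the housing there.

Things in the scene. Friction and masses are not known exactly. Their poses are not given: they have to be found in the camera images.
- stud_mid (a point): Point midway between the tips of two upright brass studs (8 mm diameter, 70 mm apart, standing 22 mm proud of a grey rectangular port pad) on the cylinder head; its y axis runs from stud to stud, z is up, x is across the pad. The pad (56 mm across x, 100 mm along y) stands 14 mm above the head's top face; its upper face is 119 mm above the bench. In its middle, between the studs, is the round port, 37 mm wide and 12 mm deep.
- head: Aluminium cylinder head lying on two dark timbers, fixed to the bench: 162 mm in x, 282 mm in y, top face 105 mm above the bench. Origin on the bench under its centre, z up. The port pad's middle (and the point between the studs) is 60 mm from the origin along its -y; valve springs up to 23 mm above the top face fill its +y half.
- plug_mid (a point): Loose red plastic plug, 47 mm tall, about 35 g; this point is on its axis half-way up, z along the axis. From its foot up: stem 30 mm across, 10 mm tall; flange 44 mm across, 5 mm thick; round grip knob 24 mm across, 32 mm tall. Its flange rests on the pad, the stem hangs loosely in the port: it lifts straight out. Grip across the line of the studs, which stand close beside it.
- housing_mid (a point): Loose cast-aluminium coolant outlet housing, standing on its flange on the bench; this point is on the neck's axis, half-way up (28 mm above the underside; 56 mm tall). z is up along the neck, y runs along the flange from hole to hole. Flange 44 mm in x, 96 mm in y, 8 mm thick, with two 12 mm holes 70 mm apart; from its middle rises an open round neck, 36 mm outside diameter, 4 mm wall, up to the top: grip the neck from outside. About 0.25 kg.
- tray_in (a point): Middle of the inner floor (3 mm above the bench) of a blue square open parts tray, fixed to the bench, 150 x 150 mm outside, walls 35 mm high and 3 mm thick; x and y along its sides.
- socket_stand: Dark timber with six steel sockets standing on it in a row, fixed to the bench between the housing and the cylinder head: 240 mm in x, 50 mm in y, timber 45 mm high, sockets up to 130 mm above the bench. Origin on the bench under its centre, z up.
- spray_can: Spray can, yellow with a blue band and a light top, 58 mm diameter, 170 mm tall, standing loose; origin at the centre of its foot.
- jar: Amber glass jar with black lid, 64 mm diameter, 90 mm tall, standing loose; origin at the centre of its foot.
- wrench: Steel wrench, 190 mm long, lying loose along its x; origin under its middle.
- bearing: Steel ring bearing, 52 mm outside diameter, 16 mm high, lying loose; origin at the centre of its underside.
Things that resemble listed ones, but are neither listed nor needed, are in the scene too. What is shaped like the part that bears tray_in but black is not meant. There is more than one size of the part that bears plug_mid; the job needs the larger.

How it is judged (in metres and radians):
On the way, in this order (a step that is already met when the one before it is completed fails the run):
1. the red plug lies released in the tray (x of plug_mid in the frame of tray_in between -0.072 and 0.072 m and y of plug_mid in the frame of tray_in between -0.072 and 0.072 m and z of plug_mid in the frame of tray_in below 0.045 m and contact force between the fingers and plug below 0.1 N and linear speed of plug below 0.05 m/s), for 0.2 s.
2. the housing is gripped and lifted clear of the bench (height (world z) of housing_mid above 0.08 m and contact force between the fingers and housing above 1 N), for 0.2 s.
At the end, for the whole second after the job is handed in: Plug in the tray; fingers hold the housing still (under 20 mm/s), clear of the head, its underside 3 to 28 mm above the stud tips, its axis within 6 mm of the midpoint of the studs, hole line within 0.12 rad of the stud line, neck within 0.12 rad of upright (x of plug_mid in the frame of tray_in between -0.072 and 0.072 m and y of plug_mid in the frame of tray_in between -0.072 and 0.072 m and z of plug_mid in the frame of tray_in below 0.045 m and horizontal distance between housing_mid and stud_mid below 0.006 m and z of housing_mid in the frame of stud_mid between 0.031 and 0.056 m and angle between the y axis of housing_mid and the y axis of stud_mid, either way round below 0.12 rad and angle between housing_mid's own z axis and vertical below 0.12 rad and contact force between the fingers and housing above 1 N and contact force between housing and head below 0.1 N and linear speed of housing below 0.02 m/s); the arm keeps its last pose, push and grip.
It fails at once if the housing touches the cylinder head or its studs (contact force between housing and head above 0.5 N).
It fails at once if the housing touches the socket stand (contact force between housing and socket_stand above 0.5 N).
It fails at once if the spray can, jar, wrench or bearing is disturbed (moved over 30 mm) (distance of any of spray_can, jar, wrench, bearing from where it was at the start of the episode above 0.03 m).
It also fails if it takes over 61 s, if anything falls off the work surface, if the arm or the gripper's body presses on something with over 40 N, if the wrist force passes 120 N, or if a joint passes its speed limit or range.

### The arm

A 6-joint arm with a two-finger parallel gripper is mounted at the origin on the work surface. World frame = base frame: x ahead of the robot, y to its left, z up, the work surface at z = 0. Lengths are in mm, angles in rad, forces in N, time in s.
With the tool pointing down it reaches from about 350 to 975 mm from the base axis. Payload 7.1 kg.
Tool frame: the origin (TCP) lies on the centre line of the jaws, within the pads' length; the fingertips stand 14 mm ahead of it and the grasp point (between the pads) lies 5 mm behind it; x points along the fingers, z is the direction in which the jaws open and shut, and the axes are right-handed (so a half turn about x gives the same grasp; the last joint's range is limited). The gripper opens to 88 mm and grips with 3 to 60 N. Pads are 20 mm wide; open, the fingers measure 115 mm over their backs; the gripper's body (75 mm by 178 mm) begins 61 mm behind the grasp point.
Start: joints at [-1.255, 0.423, 1.63, -0, 1.089, -0.019], TCP at [205.38, -590.274, 211.375] pointing down, gripper open.
Joint ranges: [-3, 3], [-0.9, 2.11], [0.09, 2.58], [-1.31, 4.45], [0.11, 2.69], [-2.54, 2.54]. Speed limits (rad/s): [2.39, 2.39, 3.01, 3.14, 3.14, 3.14].

### API

Orientations are given as a rotation vector (axis times angle).
In Python, from workcell import ctrl gives the robot as it stands.
- The arm moves only by the tool servo_tool, never from a script. Its argument "plan" is a list that holds one entry, the list of rows, each a list of 7 numbers: the shift along the tool's x, y, z in cm, then the turn, a rotation vector about the tool's x, y, z in rad, then the finger opening in cm, from 0 to 8.78. A call has 1 to 8 rows; each row is the pose to reach, as a shift and turn from the pose commanded when the call began, along the tool's axes at that moment; what a row does not reach only later rows make up. A row lasts 1/12 s, in which the tool goes at most 41.7 mm and 7.16 degrees, less where a joint would pass 70% of its speed; a pose out of reach is approached as far as the arm can. A call with a gripper value outside its range is refused whole. The fingers move at their own pace and stop on an object; the grip force is fixed at half the most. Time passes only in rows, so rows that repeat a pose let the fingers close. It gives the time, the measured TCP pose, the force and the opening at its end, in the units of the state.
- ctrl.get_obs(): the state, without advancing time (a new reading comes with each control period).
- ctrl.get_image(name): name is "scene" or "top" or "wrist"; returns the picture (384x512x3 uint8, red, green, blue); there is no depth.
- ctrl.calibration(name): a dict with "K" (3x3 intrinsics, pixels), "dist" ([k1, k2, p1, p2, k3] as OpenCV has them; the pictures are not rectified), "view" (4x4, takes a point from world to camera coordinates). Camera axes: x right, y up, looking along -z (the intrinsics and any distortion apply to the point x, -y, -z); pixel columns grow to the right and rows downward; lengths in mm; the calibration is good to about 2 mm. A picture is of the moment at which its call begins: read the wrist's pose just before it. calibration takes no time and is no camera call; for the wrist camera it gives the pose at the moment of the call.
- ctrl.close_job(): hands the job in, once; it reports no verdict.
The state is a dict: "t": time; "qpos": joint angles; "qvel": joint speeds; "joint_torque": joint torques, N m; "ee_pos": TCP position; "orientation": TCP orientation; "ft_force": force on the tool from outside, world axes, zero at the start; "moment": the same for the moment, N m; "width": finger opening in mm.
Only numpy, scipy, OpenCV 4.12 (cv2) and the standard library are available. Lean on these libraries where they do the work, as an engineer would, in place of code of your own. Each camera call takes 0.05 s, during which the arm holds its last target.

## Working session

There is one attempt and no reset: what is moved stays moved. The work goes in short steps, Python scripts to look and compute and a tool call to move; the robot and the scene stay as the last step left them, time stands still between calls to the robot, and variables do not carry over. Pictures are saved under pics/ and viewed, and the job is handed in when it is done.

Besides the shell and the picture viewer there is one more tool, called after "Request:" as name([rows], argument=value, ...), one row to a line, values as JSON. servo_tool: Moves the arm, as the interface text tells. Its arguments: {"type":"object","properties":{"plan":{"type":"array","items":{"type":"array","items":{"type":"array","items":{"type":"number"}}}}},"required":["plan"]}

```bash
mkdir -p pics; ls
python3 - <<'E'
from workcell import ctrl
import cv2,json
print(ctrl.get_obs())
for n in("scene","top","wrist"):
    c=ctrl.calibration(n);print(n,c)
    im=ctrl.get_image(n);cv2.imwrite(f"pics/{n}0.png",im[:,:,::-1])
E
```

```text
pics
{'t': 0.0, 'qpos': array([-1.25501760e+00,  4.23830470e-01,  1.63071344e+00, -1.84120272e-05,
        1.08860295e+00, -1.89966804e-02]), 'qvel': array([ 0.00016687, -0.00024335, -0.00023233, -0.001293  ,  0.00076439,
        0.00011374]), 'joint_torque': array([-1.33105594e-03, -5.44643068e+01, -2.73669040e+01,  6.42904197e-02,
        2.28096207e-02, -1.36533508e-04]), 'ee_pos': array([ 205.18576881, -589.73291599,  210.59898235]), 'orientation': array([ 0.96007119,  1.3504759 , -0.95856233]), 'ft_force': array([ 0.01309592, -0.41385412,  0.52292034]), 'moment': array([-0.00448527,  0.01244387, -0.01865565]), 'width': 87.4565208833071}
scene {'K': array([[399.32821128,   0.        , 261.52214666],
       [  0.        , 399.32821128, 184.0789616 ],
       [  0.        ,   0.        ,   1.        ]]), 'dist': array([-0.07226132,  0.        ,  0.        ,  0.        ,  0.        ]), 'view': array([[ 4.39596031e-01,  8.98118301e-01, -1.17833277e-02,
        -1.58958957e+02],
       [-6.80888372e-01,  3.41768478e-01,  6.47754068e-01,
         3.02360794e+02],
       [ 5.85786953e-01
[... 644 characters left out ...]
98534091e+02],
       [ 0.00000000e+00,  0.00000000e+00,  0.00000000e+00,
         1.00000000e+00]])}
wrist {'K': array([[334.11283922,   0.        , 252.59922532],
       [  0.        , 334.11283922, 197.58769861],
       [  0.        ,   0.        ,   1.        ]]), 'dist': array([-0.00568311,  0.        ,  0.        ,  0.        ,  0.        ]), 'view': array([[ 3.28896950e-01, -9.44365683e-01, -5.03565139e-04,
        -6.24801723e+02],
       [ 9.01042640e-01,  3.13968274e-01, -2.99242517e-01,
         3.68337125e+01],
       [ 2.82752467e-01,  9.79662174e-02,  9.54176956e-01,
        -3.90460742e+02],
       [ 0.00000000e+00,  0.00000000e+00,  0.00000000e+00,
         1.00000000e+00]])}
```

View pics/scene0.png

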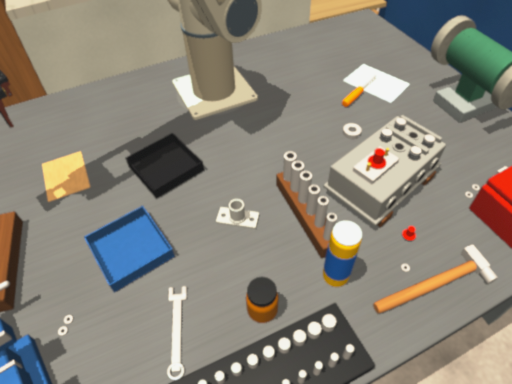

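View pics/top0.png

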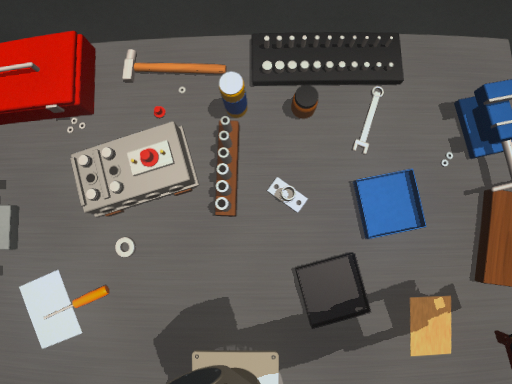

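View pics/wrist0.png

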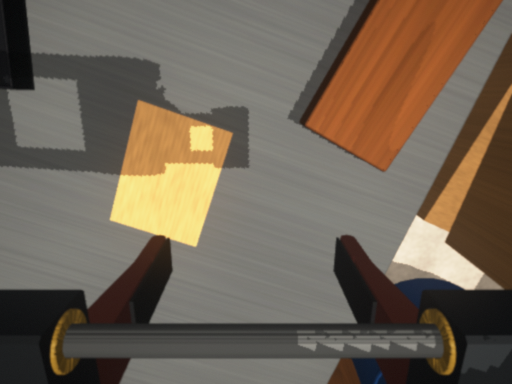

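The top view shows the head at about (135,168) with the red plug at (149,157), the socket stand at (227,170), the housing at (288,194) and the blue tray at (389,204). The spray can is at (233,90) and the bearing at (124,247). The smaller red plug at (159,112) is the decoy. Next I'll enlarge crops to measure from.

```bash
cat > h.py <<'E'
import numpy as np,cv2
from workcell import ctrl
def ray(c,uv):
    p=cv2.undistortPoints(np.array([[uv]],float),c["K"],c["dist"])[0,0]
    d=np.array([p[0],-p[1],-1.0]);V=c["view"];R=V[:3,:3]
    o=-R.T@V[:3,3];return o,R.T@d
def on(c,uv,z):
    o,d=ray(c,uv);return o+d*(z-o[2])/d[2]
def tri(c1,u1,c2,u2):
    o1,d1=ray(c1,u1);o2,d2=ray(c2,u2)
    A=np.stack([d1,-d2],1);s=np.linalg.lstsq(A,o2-o1,rcond=None)[0]
    a=o1+d1*s[0];b=o2+d2*s[1];return (a+b)/2,np.linalg.norm(a-b)
def proj(c,P):
    V=c["view"];q=(V[:3,:3]@np.array(P,float).T).T+V[:3,3] if np.ndim(P)>1 else (V[:3,:3]@np.array(P,float)+V[:3,3])[None]
    q=q*[1,-1,-1];return cv2.projectPoints(q,np.zeros(3),np.zeros(3),c["K"],c["dist"])[0][:,0]
def crop(im,x0,y0,x1,y1,s,fn):
    c=cv2.resize(im[y0:y1,x0:x1],None,fx=s,fy=s,interpolation=cv2.INTER_CUBIC)
    for k in range((x0+9)//10*10,x1,10): cv2.putText(c,str(k),(int((k-x0)*s),8),0,.3,(0,255,255),1);cv2.line(c,(int((k-x0+.5)*s),10),(int((k-x0+.5)*s),16),(0,255,255),1)
    for k in range((y0+9)//10*10,y1,10): cv2.putText(c,str(k),(0,int((k-y0+.5)*s)+3),0,.3,(0,255,255),1)
    cv2.imwrite(fn,c)
E
python3 - <<'E'
import cv2
from h import crop
t=cv2.imread("pics/top0.png");s=cv2.imread("pics/scene0.png")
crop(t,65,110,205,220,5.7,"pics/t_head.png")
crop(t,205,110,315,220,5,"pics/t_house.png")
crop(s,320,110,450,225,5,"pics/s_head.png")
crop(s,205,140,345,260,5,"pics/s_house.png")
E
```

```text
(no output)
```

View pics/t_head.png

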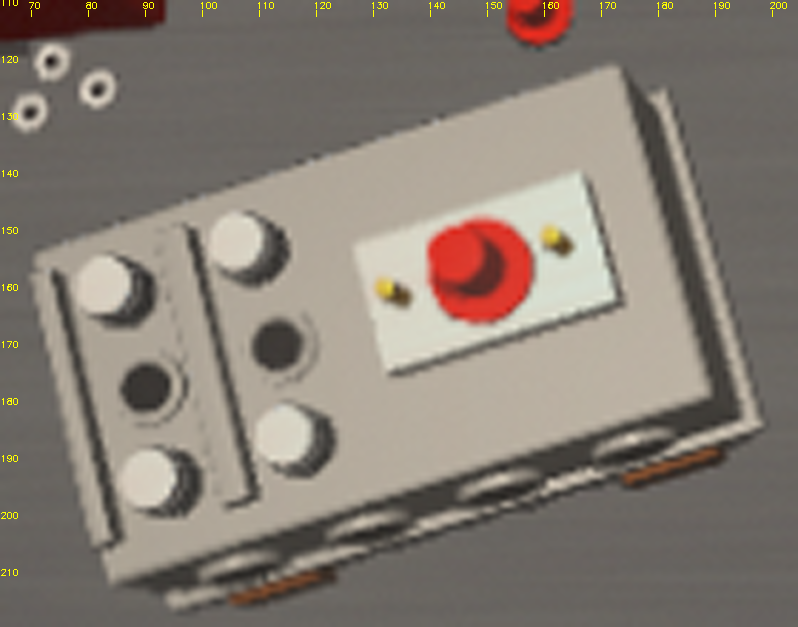

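View pics/t_house.png

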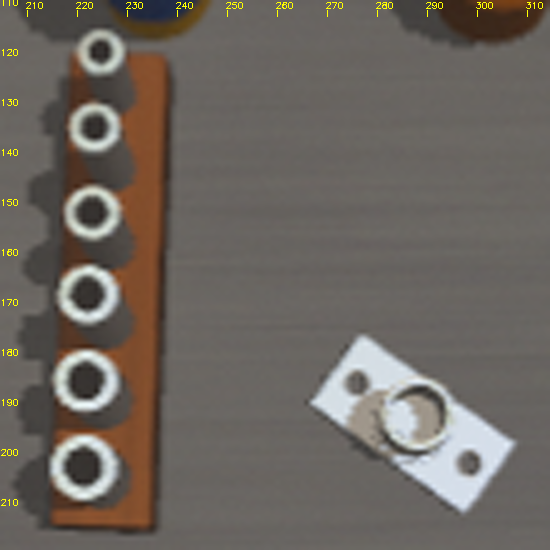

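View pics/s_head.png

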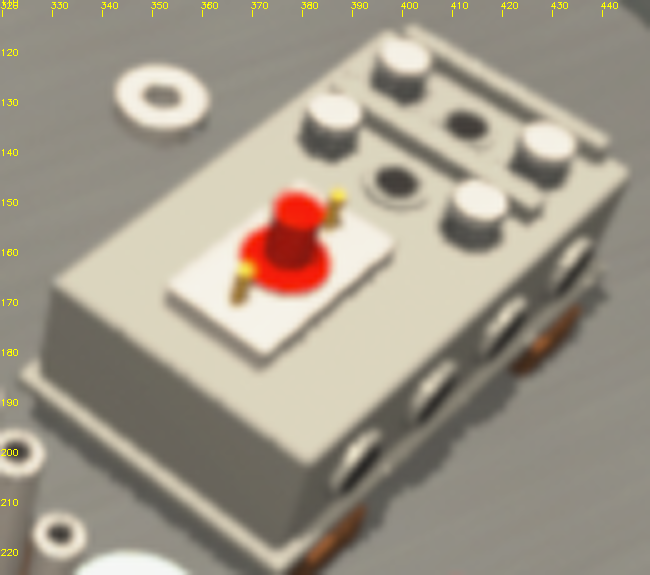

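View pics/s_house.png

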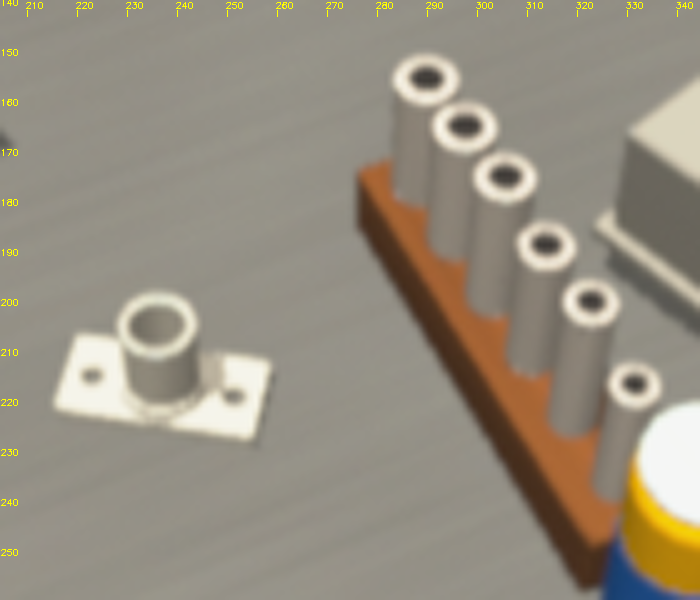

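Run:
```python
from h import *
np.set_printoptions(precision=1,suppress=True)
t=ctrl.calibration("top");s=ctrl.calibration("scene")
T=lambda x,y:(65+x/5.7-.5,110+y/5.7-.5)
H=lambda x,y:(205+x/5-.5,110+y/5-.5)
S=lambda x,y:(320+x/5-.5,110+y/5-.5)
G=lambda x,y:(205+x/5-.5,140+y/5-.5)
pad=[on(t,T(*p),119) for p in [(355,244),(583,170),(621,302),(393,373)]]
pad=np.array(pad);print("pad c",pad.mean(0),"sides",np.linalg.norm(np.roll(pad,-1,0)-pad,axis=1))
d=(pad[0]+pad[3]-pad[1]-pad[2]);print("pad y yaw",np.arctan2(d[1],d[0]))
pads=np.array([on(s,S(*p),119) for p in [(393,240),(263,353),(166,286),(295,183)]]);print("pad scene c",pads.mean(0),"sides",np.linalg.norm(np.roll(pads,-1,0)-pads,axis=1))
for n,a,b in[("studL",T(384,287),S(339,193)),("studR",T(551,235),S(246,268)),("knobtop",T(459,254),S(298,208))]:
    print(n,tri(t,a,s,b),on(t,a,141),on(s,b,141))
L=on(t,T(384,287),141);R=on(t,T(551,235),141);print("mid",(L+R)/2,np.linalg.norm(L-R),np.arctan2(*(L-R)[1::-1]))
print("knob at z",119+37,on(t,T(459,254),156))
# housing
print("neck top tri",tri(t,H(418,416),s,G(157,324)),on(t,H(418,416),56),on(s,G(157,324),56))
f=np.array([on(t,H(*p),8) for p in [(362,334),(515,441),(463,514),(310,403)]]);print("flange",f.mean(0),np.linalg.norm(np.roll(f,-1,0)-f,axis=1))
h1,h2=on(t,H(356,382),8),on(t,H(469,461),8);print("holes",(h1+h2)/2,np.linalg.norm(h1-h2),np.arctan2(*(h1-h2)[1::-1]))
f=np.array([on(s,G(*p),8) for p in [(77,333),(271,361),(254,440),(54,408)]]);print("flange sc",f.mean(0),np.linalg.norm(np.roll(f,-1,0)-f,axis=1))
h1,h2=on(s,G(92,375),8),on(s,G(234,397),8);print("holes sc",(h1+h2)/2,np.linalg.norm(h1-h2),np.arctan2(*(h1-h2)[1::-1]))
# stand
for p in [(70,52),(167,55),(155,530),(52,525)]: print("stand",on(t,H(*p),45))
for p in [(100,52),(92,212),(84,468)]: print("socket",on(t,H(*p),120))
# tray
im=cv2.imread("pics/top0.png");hsv=cv2.cvtColor(im,cv2.COLOR_BGR2HSV)
m=cv2.inRange(hsv,(100,120,40),(125,255,255));m[:,:340]=0;m[:,440:]=0;m[:150]=0
c=max(cv2.findContours(m,0,2)[0],key=cv2.contourArea);r=cv2.minAreaRect(c);print(r)
b=np.array([on(t,p,35) for p in cv2.boxPoints(r)]);print("tray",b,b.mean(0),np.linalg.norm(np.roll(b,-1,0)-b,axis=1))
for n,p,z in[("can",(231,83),170),("jar",(306,97),90),("wrench",(369,120),5),("bearing",(124,247),16),("black tray",(332,290),35)]: print(n,on(t,p,z))
```

```text
pad c [580.9 184.1 119. ] sides [99.6 57.6 98.2 56.8]
pad y yaw 1.8551800365711546
pad scene c [578.3 190.2 119. ] sides [101.8  55.6  98.9  54.9]
studL (array([571.5, 219.7, 145.1]), np.float64(4.0630140482449075)) [571.3 219.3 141. ] [568.8 225.5 141. ]
studR (array([590.9, 152.5, 145. ]), np.float64(4.705282624955381)) [590.6 151.4 141. ] [588.5 158.  141. ]
knobtop (array([581. , 184.9, 159.3]), np.float64(4.715551138875708)) [583.9 188.8 141. ] [568.2 202.3 141. ]
mid [580.9 185.4 141. ] 70.56240237781326 1.8481029046812987
knob at z 156 [580.6 183.8 156. ]
neck top tri (array([ 500.6, -135.1,   58.4]), np.float64(3.341122312638976)) [ 500.3 -136.8   56. ] [ 499.5 -132.9   56. ]
flange [ 501.9 -136.9    8. ] [95.  45.7 95.8 44.4]
holes [ 502.6 -137.     8. ] 70.00336959551235 0.9419087150775611
flange sc [ 499.7 -132.8    8. ] [97.4 46.8 97.8 45.7]
holes sc [ 500.1 -133.5    8. ] 70.38755934490449 -2.2197567200007082
stand [688.6  33.4  45. ]
stand [685.8 -15.7  45. ]
stand [447.3  -8.5  45. ]
stand [450.3  42.1  45. ]
socket [664.8  10.  120. ]
socket [589.3  13.7 120. ]
socket [472.2  17.4 120. ]
((389.3316650390625, 203.21463012695312), (60.62375259399414, 61.88093185424805), 77.90524291992188)
tray [[ 531.8 -299.5   35. ]
 [ 562.8 -455.6   35. ]
 [ 413.6 -480.2   35. ]
 [ 385.  -325.7   35. ]] [ 473.3 -390.3   35. ] [159.2 151.2 157.1 149.1]
can [733.6  -9.7 170. ]
jar [ 727.5 -183.2   90. ]
wrench [ 694.6 -357.5    5. ]
bearing [370.2 281.9  16. ]
black tray [ 263.8 -240.6   35. ]
```

```bash
cat > go.py <<'E'
import sys
from h import *
from scipy.spatial.transform import Rotation as Ro
np.set_printoptions(precision=3,suppress=True)
def go(pos,a=None,verbose=True):
    o=ctrl.get_obs();R0=Ro.from_rotvec(o["orientation"]);M=R0.as_matrix()
    cur=np.arctan2(M[1,2],M[0,2])
    print("t",round(o["t"],2),"pos",o["ee_pos"].round(1),"yaw",round(cur,3),"tilt",round(np.arccos(-M[2,0]),4),"q",o["qpos"].round(2),"w",round(o["width"],1),"F",o["ft_force"].round(1))
    if a is None:a=cur
    for aa in (a,a+np.pi):
        z=np.array([np.cos(aa),np.sin(aa),0]);x=np.array([0,0,-1.]);T=np.stack([x,np.cross(z,x),z],1)
        r=(R0.inv()*Ro.from_matrix(T)).as_rotvec()
        print("yaw",round(aa,2),"shift cm",(M.T@(np.array(pos)-o["ee_pos"])/10).round(2),"turn",r.round(3))
if __name__=="__main__": 
    v=[float(x) for x in sys.argv[1:]];go(v[:3],v[3] if len(v)>3 else None)
E
python3 go.py 580 187 300 0.277
```

```text
t 0.15 pos [ 205.3 -589.9  210.8] yaw -1.236 tilt 0.0011 q [-1.25  0.42  1.63 -0.    1.09 -0.02] w 87.4 F [0.8 0.1 0.3]
yaw 0.28 shift cm [ -8.85  60.92 -61.07] turn [-1.513 -0.001 -0.001]
yaw 3.42 shift cm [ -8.85  60.92 -61.07] turn [ 1.629 -0.001  0.001]
```

Request:
servo_tool([
  [[-8,0,0,0,0,0,8.7],[-8.85,60.9,-61.1,-1.513,0,0,8.7],[-8.85,60.9,-61.1,-1.513,0,0,8.7],[-8.85,60.9,-61.1,-1.513,0,0,8.7],[-8.85,60.9,-61.1,-1.513,0,0,8.7],[-8.85,60.9,-61.1,-1.513,0,0,8.7],[-8.85,60.9,-61.1,-1.513,0,0,8.7],[-8.85,60.9,-61.1,-1.513,0,0,8.7]],
])

```text
t: 0.82
ee_pos: [332.0, -325.9, 268.9]
orientation: [0.279, 1.553, -0.279]
ft_force: [2.3, -0.3, -0.7]
width: 87.1
```

```bash
python3 go.py 540 170 300 0.277
```

```text
t 0.82 pos [ 332.  -325.9  268.9] yaw -0.355 tilt 0.0001 q [-0.8   0.11  1.91  0.    1.12 -0.45] w 87.1 F [ 2.3 -0.3 -0.7]
yaw 0.28 shift cm [-3.11 53.73  2.25] turn [-0.632 -0.    -0.   ]
yaw 3.42 shift cm [-3.11 53.73  2.25] turn [ 2.509 -0.     0.   ]
```

Request:
servo_tool([
  [[-3.1,53.7,2.2,-0.632,0,0,8.7],[-3.1,53.7,2.2,-0.632,0,0,8.7],[-3.1,53.7,2.2,-0.632,0,0,8.7],[-3.1,53.7,2.2,-0.632,0,0,8.7],[-3.1,53.7,2.2,-0.632,0,0,8.7],[-3.1,53.7,2.2,-0.632,0,0,8.7],[-3.1,53.7,2.2,-0.632,0,0,8.7],[-3.1,53.7,2.2,-0.632,0,0,8.7]],
])

```text
t: 1.48
ee_pos: [462.2, -19.5, 288.3]
orientation: [-0.213, 1.56, 0.213]
ft_force: [0.6, -0.9, 0.7]
width: 86.9
```

```bash
python3 go.py 540 170 300 0.277
```

```text
t 1.48 pos [462.2 -19.5 288.3] yaw 0.271 tilt 0.0003 q [-0.07  0.09  1.89 -0.    1.16 -0.34] w 86.9 F [ 0.6 -0.9  0.7]
yaw 0.28 shift cm [-1.17 16.17 12.58] turn [-0.006  0.     0.   ]
yaw 3.42 shift cm [-1.17 16.17 12.58] turn [ 3.136  0.    -0.   ]
```

Request:
servo_tool([
  [[-1.2,16.2,12.6,-0.006,0,0,8.7],[-1.2,16.2,12.6,-0.006,0,0,8.7],[-1.2,16.2,12.6,-0.006,0,0,8.7],[-1.2,16.2,12.6,-0.006,0,0,8.7],[-1.2,16.2,12.6,-0.006,0,0,8.7],[-1.2,16.2,12.6,-0.006,0,0,8.7],[-1.2,16.2,12.6,-0.006,0,0,8.7],[-1.2,16.2,12.6,-0.006,0,0,8.7]],
])

```text
t: 2.15
ee_pos: [539.3, 167.8, 299.4]
orientation: [-0.218, 1.561, 0.218]
ft_force: [0.8, -0.3, -0.2]
width: 86.5
```

```bash
python3 go.py 540 170 300 0.277
python3 - <<'E'
from h import *
import pickle
c=ctrl.calibration("wrist");im=ctrl.get_image("wrist")[:,:,::-1]
pickle.dump(c,open("w1.pkl","wb"));cv2.imwrite("pics/w1.png",im)
print(-c["view"][:3,:3].T@c["view"][:3,3],c["view"][2,:3])
E
```

```text
t 2.15 pos [539.3 167.8 299.4] yaw 0.278 tilt 0.0016 q [ 0.28  0.24  1.68 -0.    1.22  0.  ] w 86.5 F [ 0.8 -0.3 -0.2]
yaw 0.28 shift cm [-0.06  0.19  0.12] turn [ 0.001 -0.002  0.   ]
yaw 3.42 shift cm [-0.06  0.19  0.12] turn [-3.141 -0.001 -0.002]
[516.18577379 247.01583953 471.97727103] [-0.08152145  0.28955135  0.95368458]
```

View pics/w1.png

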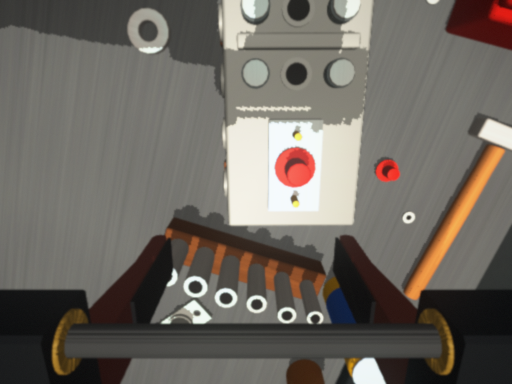

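The wrist view shows the pad centred at about (295,166), the stud tips at about (297,136) and (295,202), and the plug knob at (298,172).

Run:
```python
from h import *
im=cv2.imread("pics/w1.png");crop(im,255,105,340,230,6,"pics/w1c.png")
```

```text
(no output)
```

View pics/w1c.png

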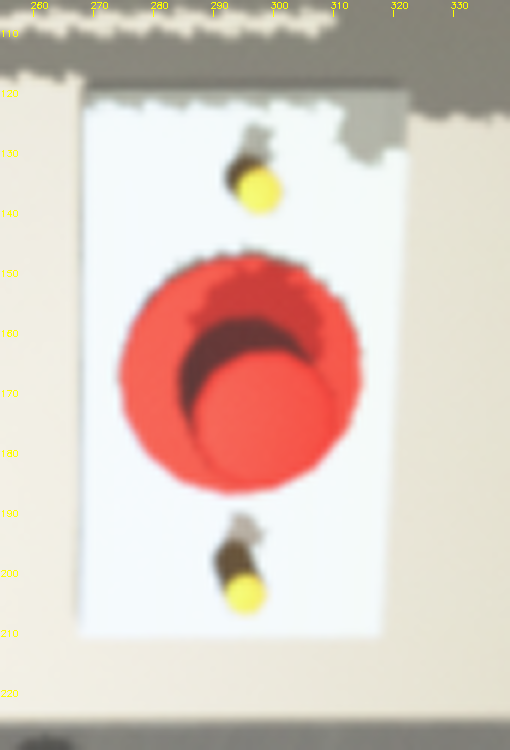

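Run:
```python
from h import *
import pickle
np.set_printoptions(precision=1,suppress=True)
w=pickle.load(open("w1.pkl","rb"));t=ctrl.calibration("top");s=ctrl.calibration("scene")
W=lambda x,y:(255+x/6-.5,105+y/6-.5)
T=lambda x,y:(65+x/5.7-.5,110+y/5.7-.5)
S=lambda x,y:(320+x/5-.5,110+y/5-.5)
p=np.array([on(w,W(*q),119) for q in[(83,90),(409,92),(382,636),(78,636)]]);print(p.mean(0),np.linalg.norm(np.roll(p,-1,0)-p,axis=1))
L=on(w,W(259,190),141);R=on(w,W(246,594),141);print(L,R,(L+R)/2,np.linalg.norm(L-R),np.arctan2(*(L-R)[1::-1]))
k=W(264,416);print("knob",on(w,k,156))
print("flange top z124 ",on(w,W(240,373),124))
for n,a,b,c in[("L",W(259,190),T(384,287),S(339,193)),("R",W(246,594),T(551,235),S(246,268)),("knob",k,T(459,254),S(298,208))]:
  A=np.zeros((3,3));B=np.zeros(3)
  for cc,u in((w,a),(t,b),(s,c)):
    o,d=ray(cc,u);d/=np.linalg.norm(d);P=np.eye(3)-np.outer(d,d);A+=P;B+=P@o
  print(n,"3-view",np.linalg.solve(A,B))
```

```text
[579.8 185.4 119. ] [56.1 99.4 56.8 99.7]
[569.7 219.5 141. ] [589.3 152.6 141. ] [579.5 186.1 141. ] 69.71682128182724 1.8568301320409897
knob [579.4 186.5 156. ]
flange top z124  [579.2 186.7 124. ]
L 3-view [570.5 220.  144.4]
R 3-view [590.  153.2 143.7]
knob 3-view [580.1 186.2 157.5]
```

```bash
python3 go.py 580 186 200 0.282
```

```text
t 2.2 pos [539.3 167.3 299.6] yaw 0.277 tilt 0.0015 q [ 0.28  0.24  1.68 -0.    1.22  0.  ] w 87.1 F [-1.   1.   0.2]
yaw 0.28 shift cm [9.95 0.69 4.45] turn [-0.005 -0.001  0.   ]
yaw 3.42 shift cm [9.95 0.69 4.45] turn [3.136 0.    0.002]
```

Request:
servo_tool([
  [[0,0.7,4.4,-0.005,0,0,6],[2,0.7,4.4,-0.005,0,0,6],[6,0.7,4.4,-0.005,0,0,6],[9.9,0.7,4.4,-0.005,0,0,6],[9.9,0.7,4.4,-0.005,0,0,6],[9.9,0.7,4.4,-0.005,0,0,6],[9.9,0.7,4.4,-0.005,0,0,6],[9.9,0.7,4.4,-0.005,0,0,6]],
])

```text
t: 2.87
ee_pos: [582.1, 186.8, 204.0]
orientation: [-0.22, 1.555, 0.221]
ft_force: [0.3, 0.6, 0.5]
width: 60.3
```

```bash
python3 go.py 580 186 143 0.282
```

```text
t 2.87 pos [582.1 186.8 204. ] yaw 0.281 tilt 0.0044 q [ 0.29  0.41  1.67 -0.    1.06  0.01] w 60.3 F [0.3 0.6 0.5]
yaw 0.28 shift cm [ 6.1  -0.02 -0.25] turn [-0.001  0.004 -0.   ]
yaw 3.42 shift cm [ 6.1  -0.02 -0.25] turn [ 3.141 -0.    -0.007]
```

Request:
servo_tool([
  [[2,0,-0.1,0,0,0,6],[4,0,-0.1,0,0,0,6],[5.7,0,-0.1,0,0,0,6],[5.7,0,-0.1,0,0,0,6],[5.7,0,-0.1,0,0,0,6],[5.7,0,-0.1,0,0,0,6]],
])

```text
t: 3.37
ee_pos: [580.8, 187.0, 146.3]
orientation: [-0.221, 1.556, 0.222]
ft_force: [-0.2, 0.4, 0.4]
width: 60.1
```

```bash
python3 go.py 580 186 143 0.282
```

```text
t 3.37 pos [580.8 187.  146.3] yaw 0.282 tilt 0.0033 q [0.29 0.48 1.71 0.   0.95 0.01] w 60.1 F [-0.2  0.4  0.4]
yaw 0.28 shift cm [ 0.33 -0.07 -0.11] turn [-0.     0.003 -0.   ]
yaw 3.42 shift cm [ 0.33 -0.07 -0.11] turn [ 3.142 -0.    -0.005]
```

Well aligned. Close on the plug, then lift.

Request:
servo_tool([
  [[0.3,-0.1,-0.1,0,0,0,6],[0.3,-0.1,-0.1,0,0,0,1.8],[0.3,-0.1,-0.1,0,0,0,1.8],[0.3,-0.1,-0.1,0,0,0,1.8],[0.3,-0.1,-0.1,0,0,0,1.8],[0.3,-0.1,-0.1,0,0,0,1.8],[0.3,-0.1,-0.1,0,0,0,1.8],[0.3,-0.1,-0.1,0,0,0,1.8]],
])

```text
t: 4.03
ee_pos: [578.8, 185.5, 141.1]
orientation: [-0.221, 1.559, 0.221]
ft_force: [1.1, 0.9, 0.4]
width: 22.3
```

```bash
python3 go.py 580 186 270 0.282
```

```text
t 4.03 pos [578.8 185.5 141.1] yaw 0.282 tilt 0.0001 q [0.29 0.48 1.72 0.   0.94 0.01] w 22.3 F [1.1 0.9 0.4]
yaw 0.28 shift cm [-12.89   0.02   0.13] turn [ 0.  0. -0.]
yaw 3.42 shift cm [-12.89   0.02   0.13] turn [-3.142  0.     0.   ]
```

Request:
servo_tool([
  [[-1,0,0,0,0,0,1.8],[-3,0,0,0,0,0,1.8],[-6,0,0,0,0,0,1.8],[-9,0,0,0,0,0,1.8],[-12,0,0,0,0,0,1.8],[-14,0,0,0,0,0,1.8],[-14,0,0,0,0,0,1.8],[-14,0,0,0,0,0,1.8]],
])

```text
t: 4.7
ee_pos: [579.3, 185.6, 282.5]
orientation: [-0.221, 1.557, 0.222]
ft_force: [-0.7, 0.3, -0.8]
width: 21.9
```

```bash
python3 go.py 473 -391 200 -0.49
python3 - <<'E'
from h import *
a=ctrl.get_image("wrist")[:,:,::-1];b=ctrl.get_image("scene")[:,:,::-1]
cv2.imwrite("pics/p1.png",np.hstack([a[:,100:420],b[50:,220:460][:334].repeat(1,0) if 0 else cv2.resize(b[0:240,220:460],(384,384))]))
E
```

```text
t 4.7 pos [579.3 185.6 282.5] yaw 0.282 tilt 0.0028 q [ 0.29  0.33  1.6  -0.    1.21  0.01] w 21.9 F [-0.7  0.3 -0.8]
yaw -0.49 shift cm [  8.18 -52.42 -26.28] turn [ 0.772  0.003 -0.001]
yaw 2.65 shift cm [  8.18 -52.42 -26.28] turn [-2.37   0.001  0.003]
```

View pics/p1.png

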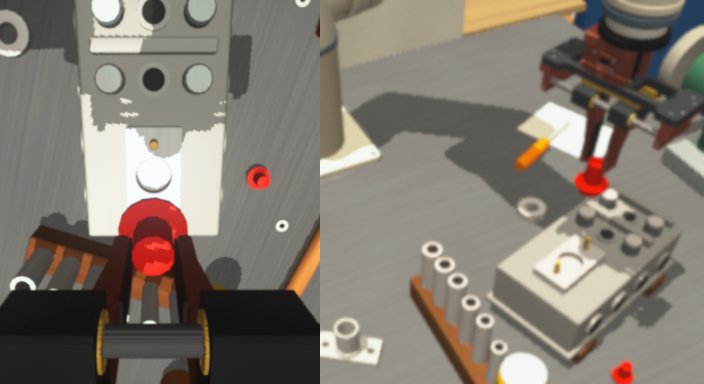

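Request:
servo_tool([
  [[2,-52.4,-26.3,0.772,0,0,1.8],[2,-52.4,-26.3,0.772,0,0,1.8],[2,-52.4,-26.3,0.772,0,0,1.8],[2,-52.4,-26.3,0.772,0,0,1.8],[2,-52.4,-26.3,0.772,0,0,1.8],[2,-52.4,-26.3,0.772,0,0,1.8],[2,-52.4,-26.3,0.772,0,0,1.8],[2,-52.4,-26.3,0.772,0,0,1.8]],
])

```text
t: 5.47
ee_pos: [516.3, -143.7, 267.8]
orientation: [0.386, 1.54, -0.385]
ft_force: [0.1, 0.4, 0.2]
width: 22.3
```

```bash
python3 go.py 473 -391 200 -0.49
```

```text
t 5.47 pos [ 516.3 -143.7  267.8] yaw -0.491 tilt 0.0033 q [-0.29  0.23  1.77  0.    1.15  0.2 ] w 22.3 F [0.1 0.4 0.2]
yaw -0.49 shift cm [  6.77 -23.85   7.88] turn [-0.001 -0.003  0.001]
yaw 2.65 shift cm [  6.77 -23.85   7.88] turn [3.14  0.001 0.005]
```

Request:
servo_tool([
  [[6.8,-23.8,7.9,0,0,0,1.8],[6.8,-23.8,7.9,0,0,0,1.8],[6.8,-23.8,7.9,0,0,0,1.8],[6.8,-23.8,7.9,0,0,0,1.8],[6.8,-23.8,7.9,0,0,0,1.8],[6.8,-23.8,7.9,0,0,0,1.8],[6.8,-23.8,7.9,0,0,0,1.8],[6.8,-23.8,7.9,0,0,0,1.8]],
])

```text
t: 6.13
ee_pos: [473.6, -390.8, 198.6]
orientation: [0.389, 1.54, -0.386]
ft_force: [0.7, 0.2, -0.8]
width: 22.1
```

```bash
python3 go.py 473 -391 39 -0.49;  python3 - <<'E'
from h import *
b=ctrl.get_image("scene")[:,:,::-1]
cv2.imwrite("pics/p2.png",cv2.resize(b[100:330,40:320],None,fx=2,fy=2))
E
```

```text
t 6.13 pos [ 473.6 -390.8  198.6] yaw -0.494 tilt 0.0048 q [-0.71  0.42  1.66 -0.    1.06 -0.22] w 22.1 F [ 0.7  0.2 -0.8]
yaw -0.49 shift cm [15.96 -0.06  0.03] turn [-0.004 -0.005 -0.001]
yaw 2.65 shift cm [15.96 -0.06  0.03] turn [ 3.138 -0.001  0.007]
```

View pics/p2.png

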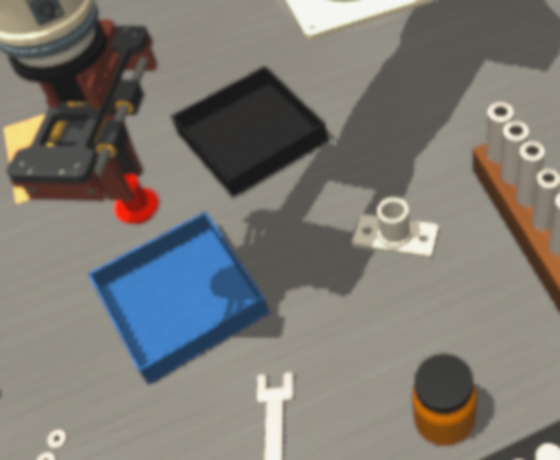

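Run:
```python
from h import *
s=ctrl.calibration("scene");print(on(s,(130,249),20),proj(s,(473,-391,20)))
```

```text
[ 482.74378085 -389.43611482   20.        ] [[128.27137513 245.92860016]]
```

Request:
servo_tool([
  [[4,0,0,0,0,0,1.8],[8,0,0,0,0,0,1.8],[12,0,0,0,0,0,1.8],[14.5,0,0,0,0,0,1.8],[15.8,0,0,0,0,0,1.8],[15.8,0,0,0,0,0,1.8],[15.8,0,0,0,0,0,1.8]],
])

```text
t: 6.77
ee_pos: [476.4, -388.4, 44.1]
orientation: [0.383, 1.537, -0.383]
ft_force: [0.8, -0.7, 0.5]
width: 21.9
```

Request:
servo_tool([
  [[0.2,0,0,0,0,0,1.8],[0.2,0,0,0,0,0,1.8],[0.2,0,0,0,0,0,5],[0.2,0,0,0,0,0,5],[0.2,0,0,0,0,0,5],[0.2,0,0,0,0,0,5],[0.2,0,0,0,0,0,5]],
])

```text
t: 7.35
ee_pos: [475.8, -389.5, 41.9]
orientation: [0.384, 1.536, -0.384]
ft_force: [0.4, 0.7, 0.3]
width: 48.8
```

```bash
python3 go.py 473 -391 200
```

```text
t 7.35 pos [ 475.8 -389.5   41.9] yaw -0.49 tilt 0.0004 q [-0.71  0.63  1.74 -0.    0.77 -0.22] w 48.8 F [0.4 0.7 0.3]
yaw -0.49 shift cm [-15.81  -0.27  -0.17] turn [-0.  0.  0.]
yaw 2.65 shift cm [-15.81  -0.27  -0.17] turn [ 3.142  0.    -0.001]
```

Request:
servo_tool([
  [[-1,0,0,0,0,0,5],[-3,0,0,0,0,0,5],[-7,0,0,0,0,0,5],[-11,0,0,0,0,0,5],[-15,0,0,0,0,0,6],[-19,0,0,0,0,0,6],[-20,0,0,0,0,0,6],[-20,0,0,0,0,0,6]],
])

```text
t: 8.02
ee_pos: [477.5, -390.8, 246.5]
orientation: [0.381, 1.529, -0.387]
ft_force: [0.8, -1.2, -0.3]
width: 60.1
```

```bash
python3 go.py 500.5 -135.5 240 -0.64
python3 - <<'E'
from h import *
a=ctrl.get_image("wrist")[:,:,::-1];b=ctrl.get_image("scene")[:,:,::-1]
cv2.imwrite("pics/p3.png",np.hstack([a[:,100:420],cv2.resize(b[130:330,60:260],(384,384))]))
E
```

```text
t 8.02 pos [ 477.5 -390.8  246.5] yaw -0.49 tilt 0.0081 q [-0.71  0.37  1.62 -0.    1.14 -0.22] w 60.1 F [ 0.8 -1.2 -0.3]
yaw -0.64 shift cm [ 0.53 23.61 -9.99] turn [0.15  0.008 0.001]
yaw 2.5 shift cm [ 0.53 23.61 -9.99] turn [-2.992 -0.002  0.012]
```

View pics/p3.png

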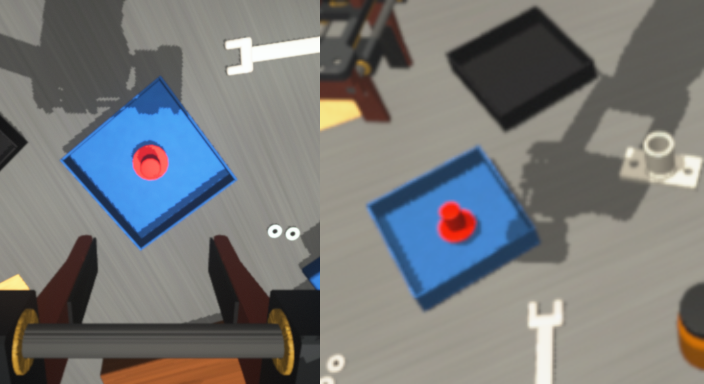

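The plug is standing in the middle of the blue tray and has been released. Now on to the housing.

Request:
servo_tool([
  [[0.3,23.6,-10,0.15,0,0,6],[0.3,23.6,-10,0.15,0,0,6],[0.3,23.6,-10,0.15,0,0,6],[0.3,23.6,-10,0.15,0,0,6],[0.3,23.6,-10,0.15,0,0,6],[0.3,23.6,-10,0.15,0,0,6],[0.3,23.6,-10,0.15,0,0,6],[0.3,23.6,-10,0.15,0,0,6]],
])

```text
t: 8.78
ee_pos: [497.2, -131.3, 236.4]
orientation: [0.498, 1.518, -0.498]
ft_force: [-0.2, -0.9, -0.2]
width: 60.3
```

```bash
python3 go.py 500.5 -135.5 240 -0.64
python3 - <<'E'
from h import *
import pickle
c=ctrl.calibration("wrist");im=ctrl.get_image("wrist")[:,:,::-1].copy()
pickle.dump(c,open("w2.pkl","wb"));cv2.imwrite("pics/w2.png",im)
print(proj(c,(500.5,-135.5,30)))
crop(im,190,80,340,230,5,"pics/w2c.png")
E
```

```text
t 8.78 pos [ 497.2 -131.3  236.4] yaw -0.636 tilt 0.0047 q [-0.28  0.23  1.85  0.    1.07  0.35] w 60.3 F [-0.2 -0.9 -0.2]
yaw -0.64 shift cm [-0.37 -0.14  0.51] turn [ 0.004 -0.004  0.002]
yaw 2.5 shift cm [-0.37 -0.14  0.51] turn [-3.138 -0.002 -0.007]
[[257.70375272 167.82318633]]
```

View pics/w2c.png

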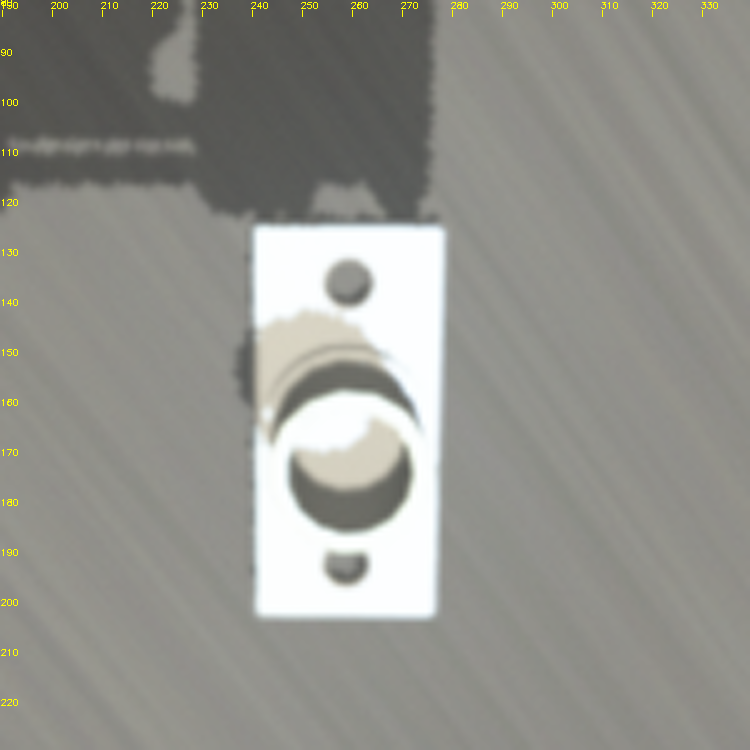

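The crop shows the flange from (241,125) to (277,203), the neck opening centred at about (260,172), and the holes at about (260,136) and (260,192).

```bash
python3 - <<'E'
from h import *
import pickle
np.set_printoptions(precision=2,suppress=True)
w=pickle.load(open("w2.pkl","rb"))
W=lambda x,y:(190+x/5-.5,80+y/5-.5)
p=np.array([on(w,W(*q),8) for q in[(252,226),(445,226),(436,617),(256,617)]]);print(p.mean(0),np.linalg.norm(np.roll(p,-1,0)-p,axis=1))
d=p[0]+p[1]-p[2]-p[3];print("yaw",np.arctan2(d[1],d[0]))
print("neck",on(w,W(351,462),56))
L=on(w,W(349,282),8);R=on(w,W(346,565),8);print((L+R)/2,np.arctan2(*(L-R)[1::-1]))
E
python3 go.py 500.5 -136 100 -0.645
```

```text
[ 500.98 -137.81    8.  ] [45.44 97.01 45.52 97.05]
yaw 0.9345559868788338
neck [ 502.74 -135.61   56.  ]
[ 501.22 -137.59    8.  ] 0.9304664023587563
t 8.83 pos [ 497.6 -133.   236.8] yaw -0.637 tilt 0.0036 q [-0.28  0.23  1.84 -0.    1.07  0.35] w 59.9 F [ 0.8 -0.1 -0.4]
yaw -0.65 shift cm [13.68 -0.05  0.46] turn [ 0.008 -0.003  0.002]
yaw 2.5 shift cm [13.68 -0.05  0.46] turn [-3.134 -0.002 -0.005]
```

```bash
python3 go.py 501.3 -136.3 90 -0.638
```

```text
t 8.83 pos [ 497.6 -133.   236.8] yaw -0.637 tilt 0.0036 q [-0.28  0.23  1.84 -0.    1.07  0.35] w 59.9 F [ 0.8 -0.1 -0.4]
yaw -0.64 shift cm [14.68 -0.02  0.54] turn [ 0.001 -0.003  0.002]
yaw 2.5 shift cm [14.68 -0.02  0.54] turn [-3.141 -0.002 -0.005]
```

Request:
servo_tool([
  [[3,0,0.5,0,0,0,6],[6,0,0.5,0,0,0,6],[9,0,0.5,0,0,0,6],[12,0,0.5,0,0,0,6],[14.3,0,0.5,0,0,0,6],[14.3,0,0.5,0,0,0,6],[14.3,0,0.5,0,0,0,6]],
])

```text
t: 9.42
ee_pos: [501.2, -138.0, 94.1]
orientation: [0.503, 1.516, -0.503]
ft_force: [-0.1, -0.3, 0.0]
width: 59.7
```

```bash
python3 go.py 501.3 -136.3 34 -0.638
```

```text
t 9.42 pos [ 501.2 -138.    94.1] yaw -0.642 tilt 0.0043 q [-0.29  0.45  1.94 -0.    0.76  0.35] w 59.7 F [-0.1 -0.3  0. ]
yaw -0.64 shift cm [ 6.01  0.16 -0.07] turn [-0.004 -0.004  0.002]
yaw 2.5 shift cm [ 6.01  0.16 -0.07] turn [3.138 0.003 0.006]
```

Request:
servo_tool([
  [[2,0.1,0,0,0,0,6],[4,0.1,0,0,0,0,6],[5.6,0.1,0,0,0,0,6],[5.6,0.1,0,0,0,0,6],[5.6,0.1,0,0,0,0,6],[5.6,0.1,0,0,0,0,6]],
])

```text
t: 9.92
ee_pos: [504.4, -137.0, 41.3]
orientation: [0.501, 1.51, -0.501]
ft_force: [-0.3, 0.4, 0.1]
width: 59.9
```

```bash
python3 go.py 501.3 -136.3 34 -0.638
```

```text
t 9.92 pos [ 504.4 -137.    41.3] yaw -0.64 tilt 0.0023 q [-0.29  0.54  1.95 -0.    0.65  0.35] w 59.9 F [-0.3  0.4  0.1]
yaw -0.64 shift cm [ 0.72 -0.13 -0.29] turn [-0.002  0.002 -0.001]
yaw 2.5 shift cm [ 0.72 -0.13 -0.29] turn [ 3.139 -0.001 -0.003]
```

Request:
servo_tool([
  [[0.3,0,0,0,0,0,6],[0.3,0,0,0,0,0,6],[0.3,0,0,0,0,0,6],[0.3,0,0,0,0,0,6]],
])

```text
t: 10.25
ee_pos: [503.5, -136.3, 37.2]
orientation: [0.501, 1.511, -0.501]
ft_force: [0.8, -0.7, 0.4]
width: 60.0
```

```bash
python3 go.py 501.3 -136.3 34 -0.638
```

```text
t 10.25 pos [ 503.5 -136.3   37.2] yaw -0.64 tilt 0.0008 q [-0.29  0.55  1.95  0.    0.64  0.35] w 60.0 F [ 0.8 -0.7  0.4]
yaw -0.64 shift cm [ 0.32 -0.13 -0.18] turn [-0.002  0.001 -0.   ]
yaw 2.5 shift cm [ 0.32 -0.13 -0.18] turn [ 3.14  -0.    -0.001]
```

Request:
servo_tool([
  [[0.2,-0.1,-0.1,0,0,0,6],[0.2,-0.1,-0.1,0,0,0,6],[0.2,-0.1,-0.1,0,0,0,2.8],[0.2,-0.1,-0.1,0,0,0,2.8],[0.2,-0.1,-0.1,0,0,0,2.8],[0.2,-0.1,-0.1,0,0,0,2.8],[0.2,-0.1,-0.1,0,0,0,2.8],[0.2,-0.1,-0.1,0,0,0,2.8]],
])

```text
t: 10.92
ee_pos: [501.8, -136.4, 34.7]
orientation: [0.501, 1.512, -0.501]
ft_force: [0.3, -0.4, 0.3]
width: 34.3
```

```bash
python3 go.py 501.3 -136.3 34 -0.638
```

```text
t 10.92 pos [ 501.8 -136.4   34.7] yaw -0.64 tilt 0.0 q [-0.29  0.55  1.96  0.    0.63  0.35] w 34.3 F [ 0.3 -0.4  0.3]
yaw -0.64 shift cm [ 0.07 -0.03 -0.05] turn [-0.002 -0.     0.   ]
yaw 2.5 shift cm [ 0.07 -0.03 -0.05] turn [3.14 0.   0.  ]
```

Request:
servo_tool([
  [[-0.5,0,0,0,0,0,2.8],[-2,0,0,0,0,0,2.8],[-5,0,0,0,0,0,2.8],[-8,0,0,0,0,0,2.8],[-12,0,0,0,0,0,2.8],[-16,0,0,0,0,0,2.8],[-20,0,0,0,0,0,2.8],[-20.5,0,0,0,0,0,2.8]],
])

```text
t: 11.58
ee_pos: [505.2, -137.4, 246.8]
orientation: [0.501, 1.501, -0.5]
ft_force: [0.9, -0.9, -2.3]
width: 34.1
```

Request:
servo_tool([
  [[0,0,0,0,0,0,2.8],[0,0,0,0,0,0,2.8],[0,0,0,0,0,0,2.8],[0,0,0,0,0,0,2.8]],
])

```text
t: 11.92
ee_pos: [500.4, -136.0, 237.3]
orientation: [0.501, 1.517, -0.502]
ft_force: [0.2, -0.4, -3.6]
width: 33.9
```

```bash
python3 go.py 580 186 240 0.282;python3 - <<'E'
from h import *
import pickle
c=ctrl.calibration("wrist");im=ctrl.get_image("wrist")[:,:,::-1].copy()
pickle.dump(c,open("w3.pkl","wb"));cv2.imwrite("pics/w3.png",im)
s=ctrl.get_image("scene")[:,:,::-1]
cv2.imwrite("pics/s3.png",cv2.resize(s[80:280,180:400],None,fx=3,fy=3))
E
```

```text
t 11.92 pos [ 500.4 -136.   237.3] yaw -0.64 tilt 0.0045 q [-0.29  0.24  1.84 -0.    1.07  0.35] w 33.9 F [ 0.2 -0.4 -3.6]
yaw 0.28 shift cm [ -0.26  30.58 -12.84] turn [-0.922 -0.005 -0.   ]
yaw 3.42 shift cm [ -0.26  30.58 -12.84] turn [ 2.22  -0.001  0.006]
```

View pics/w3.png

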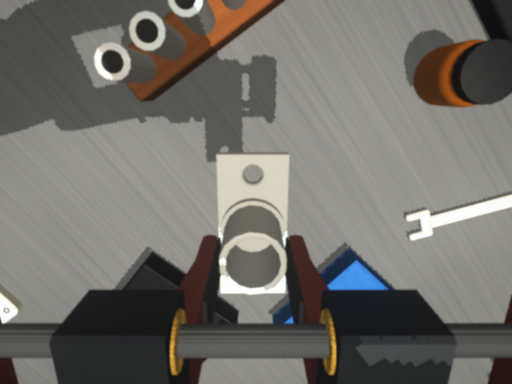

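View pics/s3.png

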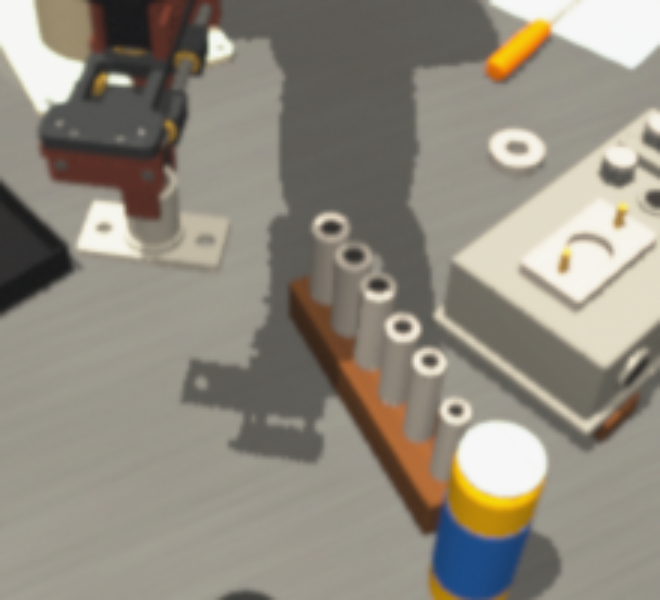

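Request:
servo_tool([
  [[-0.3,2,-0.9,-0.06,0,0,2.8],[-0.3,5,-2.1,-0.15,0,0,2.8],[-0.3,8,-3.4,-0.25,0,0,2.8],[-0.3,11,-4.6,-0.34,0,0,2.8],[-0.3,14,-5.9,-0.43,0,0,2.8],[-0.3,17,-7.2,-0.52,0,0,2.8],[-0.3,19,-8,-0.6,0,0,2.8],[-0.3,20.5,-8.6,-0.64,0,0,2.8]],
])

```text
t: 12.68
ee_pos: [555.2, 81.6, 241.5]
orientation: [-0.004, 1.573, 0.005]
ft_force: [-0.3, -0.2, -2.6]
width: 33.8
```

```bash
python3 go.py 580 186 232 0.282
```

```text
t 12.68 pos [555.2  81.6 241.5] yaw 0.006 tilt 0.0017 q [0.12 0.3  1.74 0.   1.1  0.12] w 33.8 F [-0.3 -0.2 -2.6]
yaw 0.28 shift cm [ 0.95 10.43  2.54] turn [-0.276 -0.002 -0.   ]
yaw 3.42 shift cm [ 0.95 10.43  2.54] turn [ 2.865 -0.001  0.002]
```

Request:
servo_tool([
  [[0.2,2,0.5,-0.06,0,0,2.8],[0.3,4.5,1.1,-0.13,0,0,2.8],[0.4,7,1.7,-0.2,0,0,2.8],[0.5,9,2.2,-0.25,0,0,2.8],[0.5,10.4,2.5,-0.276,0,0,2.8],[0.5,10.4,2.5,-0.276,0,0,2.8],[0.5,10.4,2.5,-0.276,0,0,2.8],[0.5,10.4,2.5,-0.276,0,0,2.8]],
])

```text
t: 13.35
ee_pos: [579.8, 182.6, 237.1]
orientation: [-0.216, 1.561, 0.215]
ft_force: [-0.7, 0.3, -3.2]
width: 34.2
```

```bash
python3 go.py 580 186 215 0.282;python3 - <<'E'
from h import *
import pickle
c=ctrl.calibration("wrist");im=ctrl.get_image("wrist")[:,:,::-1].copy()
pickle.dump(c,open("w4.pkl","wb"));cv2.imwrite("pics/w4.png",im)
s=ctrl.get_image("scene")[:,:,::-1].copy();cv2.imwrite("pics/s4f.png",s)
crop(s,310,60,450,210,5,"pics/s4.png")
E
```

```text
t 13.35 pos [579.8 182.6 237.1] yaw 0.275 tilt 0.0015 q [ 0.29  0.37  1.65 -0.    1.13  0.01] w 34.2 F [-0.7  0.3 -3.2]
yaw 0.28 shift cm [2.21 0.32 0.11] turn [-0.007 -0.001  0.   ]
yaw 3.42 shift cm [2.21 0.32 0.11] turn [3.135 0.001 0.002]
```

View pics/w4.png

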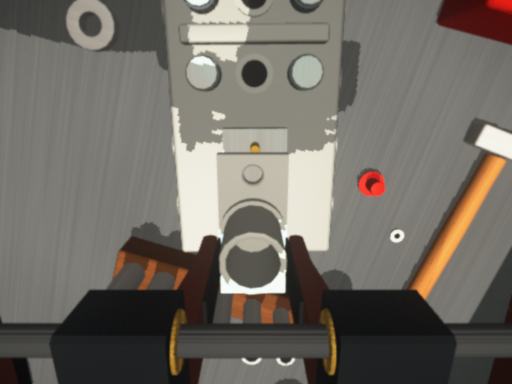

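View pics/s4.png

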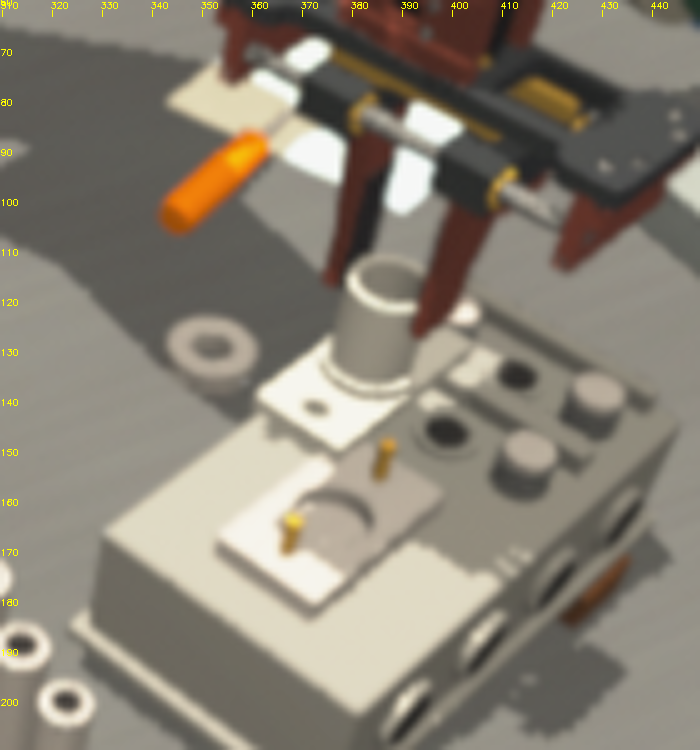

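Run:
```python
from h import *
im=cv2.imread("pics/w4.png")
crop(im,200,130,310,300,4.5,"pics/w4c.png")
```

```text
(no output)
```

View pics/w4c.png

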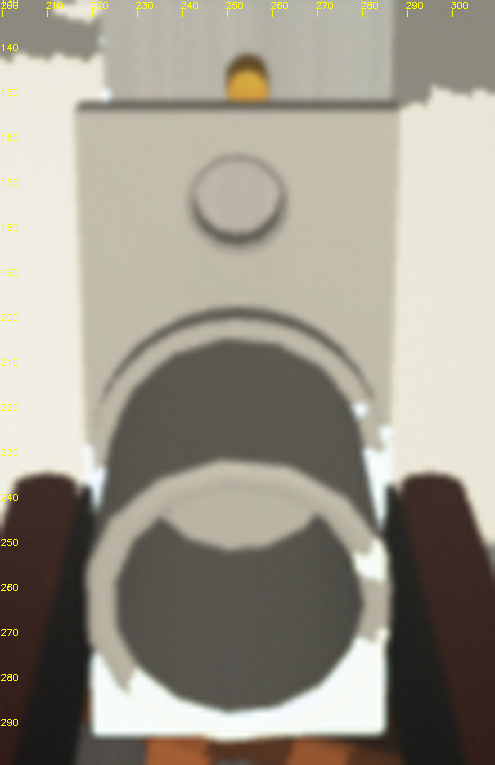

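Run:
```python
from h import *
import pickle
np.set_printoptions(precision=2,suppress=True)
w=pickle.load(open("w4.pkl","rb"));s=ctrl.calibration("scene")
W=lambda x,y:(200+x/4.5-.5,130+y/4.5-.5)
S=lambda x,y:(310+x/5-.5,60+y/5-.5)
zu=237.1-34.7
n=on(w,W(239,598),zu+56);h=on(w,W(237,198),zu+8);e1=on(w,W(77,101),zu+8);e2=on(w,W(399,101),zu+8)
print("neck",n,"hole",h,"edge",np.linalg.norm(e1-e2),(e1+e2)/2)
d=(h-n)[:2];y=np.arctan2(d[1],d[0]);print("hole dist",np.hypot(*d),"yaw n->h",y,"yaw from edge",np.arctan2(*(e1-e2)[1::-1])+0,"edge dist",np.linalg.norm(((e1+e2)/2-n)[:2]))
# scene views
print("scene neck",on(s,S(392,282),zu+56),"hole",on(s,S(317,408),zu+8))
print("scene studs",on(s,S(388,446),141),on(s,S(292,520),141))
```

```text
neck [579.03 182.78 258.4 ] hole [569.31 216.06 210.4 ] edge 42.906185219999145 [565.83 228.85 210.4 ]
hole dist 34.66966055572475 yaw n->h 1.8552276941893817 yaw from edge -2.866126747017695 edge dist 47.92236356390383
scene neck [577.75 187.31 258.4 ] hole [588.12 153.02 210.4 ]
scene studs [570.14 223.88 141.  ] [588.73 155.67 141.  ]
```

```bash
python3 go.py 580.7 185.8 210 0.282
```

```text
t 13.45 pos [580.  182.3 237.5] yaw 0.274 tilt 0.0007 q [ 0.29  0.37  1.65 -0.    1.13  0.01] w 34.1 F [ 0.2  0.2 -2.7]
yaw 0.28 shift cm [2.75 0.32 0.16] turn [-0.008 -0.001  0.   ]
yaw 3.42 shift cm [2.75 0.32 0.16] turn [3.134 0.    0.001]
```

Request:
servo_tool([
  [[0,0.3,0.1,-0.008,0,0,2.8],[0.7,0.3,0.1,-0.008,0,0,2.8],[1.5,0.3,0.1,-0.008,0,0,2.8],[2.2,0.3,0.1,-0.008,0,0,2.8],[2.7,0.3,0.1,-0.008,0,0,2.8],[2.7,0.3,0.1,-0.008,0,0,2.8],[2.7,0.3,0.1,-0.008,0,0,2.8],[2.7,0.3,0.1,-0.008,0,0,2.8]],
])

```text
t: 14.12
ee_pos: [580.6, 186.6, 210.7]
orientation: [-0.223, 1.559, 0.223]
ft_force: [0.9, 0.5, -3.4]
width: 34.2
```

```bash
python3 go.py 580.7 185.8 191 0.282
```

```text
t 14.12 pos [580.6 186.6 210.7] yaw 0.284 tilt 0.0001 q [0.29 0.4  1.67 0.   1.07 0.01] w 34.2 F [ 0.9  0.5 -3.4]
yaw 0.28 shift cm [ 1.97 -0.08 -0.01] turn [ 0.002  0.    -0.   ]
yaw 3.42 shift cm [ 1.97 -0.08 -0.01] turn [-3.14  0.    0.  ]
```

Request:
servo_tool([
  [[0.4,0,0,0,0,0,2.8],[0.9,0,0,0,0,0,2.8],[1.4,-0.05,0,0,0,0,2.8],[1.8,-0.05,0,0,0,0,2.8],[1.9,-0.05,0,0,0,0,2.8],[1.9,-0.05,0,0,0,0,2.8],[1.9,-0.05,0,0,0,0,2.8],[1.9,-0.05,0,0,0,0,2.8]],
])

```text
t: 14.78
ee_pos: [580.7, 186.1, 191.9]
orientation: [-0.223, 1.559, 0.223]
ft_force: [-0.4, -0.3, -2.6]
width: 34.2
```

Request:
servo_tool([
  [[0,0,0,0,0,0,2.8],[0,0,0,0,0,0,2.8],[0,0,0,0,0,0,2.8],[0,0,0,0,0,0,2.8]],
])

```text
t: 15.12
ee_pos: [580.6, 186.1, 191.9]
orientation: [-0.223, 1.559, 0.223]
ft_force: [0.3, -0.4, -2.8]
width: 34.1
```

```bash
python3 go.py 580.7 185.8 191 0.282;python3 - <<'E'
from h import *
import pickle
c=ctrl.calibration("wrist");im=ctrl.get_image("wrist")[:,:,::-1].copy()
pickle.dump(c,open("w5.pkl","wb"));cv2.imwrite("pics/w5.png",im)
crop(im,200,100,310,300,3.6,"pics/w5c.png")
s=ctrl.get_image("scene")[:,:,::-1].copy();cv2.imwrite("pics/s5f.png",s)
crop(s,335,100,435,200,6,"pics/s5.png")
s=ctrl.get_image("top")[:,:,::-1].copy();cv2.imwrite("pics/t5.png",s)
E
```

```text
t 15.12 pos [580.6 186.1 191.9] yaw 0.284 tilt 0.0003 q [ 0.29  0.42  1.68 -0.    1.04  0.01] w 34.1 F [ 0.3 -0.4 -2.8]
yaw 0.28 shift cm [ 0.09 -0.03 -0.  ] turn [0.002 0.    0.   ]
yaw 3.42 shift cm [ 0.09 -0.03 -0.  ] turn [-3.14 -0.    0.  ]
```

View pics/s5.png

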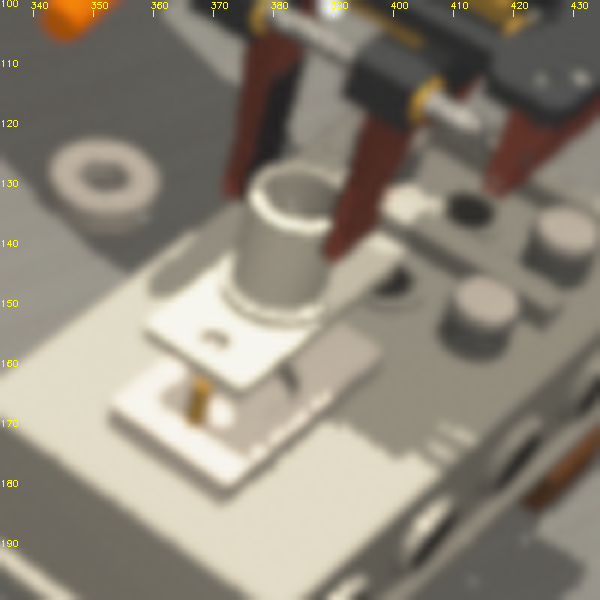

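View pics/w5c.png

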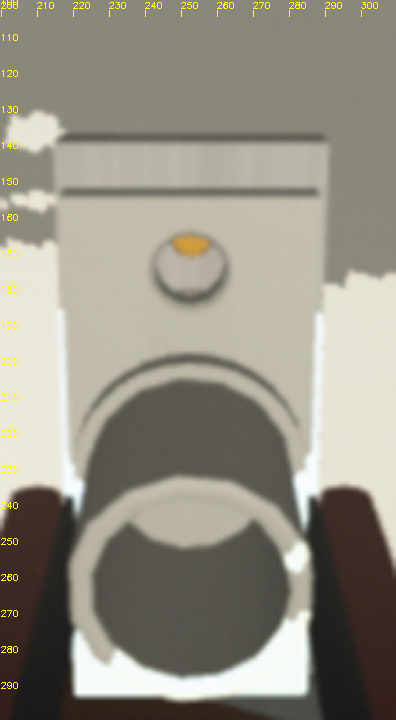

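View pics/t5.png

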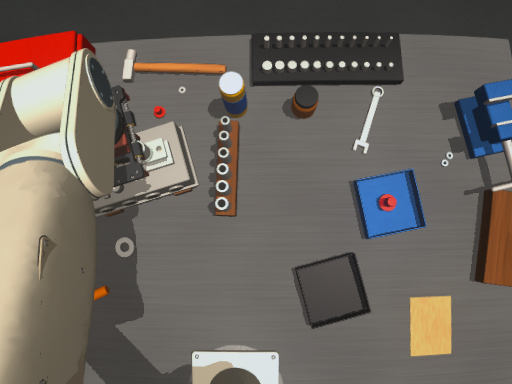

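Run:
```python
from h import *
import pickle
np.set_printoptions(precision=2,suppress=True)
w=pickle.load(open("w5.pkl","rb"));s=ctrl.calibration("scene")
W=lambda x,y:(200+x/3.6-.5,100+y/3.6-.5)
S=lambda x,y:(335+x/6-.5,100+y/6-.5)
zu=191.9-34.7
u=np.array([np.cos(1.853),np.sin(1.853),0])
n=on(w,W(190.5,588),zu+56);h=on(w,W(190,267),zu+8);st=on(w,W(190,255),141)+4*u
m=st-35*u
print("neck",n,"hole",h,"stud",st,"mid",m)
print("neck-mid",(n-m)@u,(n-m)@np.array([u[1],-u[0],0]), "hole-stud",(h-st)@u,(h-st)@np.array([u[1],-u[0],0]))
hs=on(s,S(215,340),zu+8);ns=on(s,S(300,198),zu+56);print("scene neck",ns,"hole",hs,"stud mid scene 579.4 189.8")
# expected pixel of underside near corner vs. z
print("near corner px",proj(s,ns*[1,1,0]+[0,0,zu]-48*u+22*np.array([u[1],-u[0],0])))
```

```text
neck [579.76 186.04 213.2 ] hole [569.93 219.43 165.2 ] stud [569.77 219.98 141.  ] mid [579.52 186.37 141.  ]
neck-mid -0.3785170861433291 0.14587433343837192 hole-stud -0.5754867790773823 -0.00041372762492695314
scene neck [579.68 189.31 213.2 ] hole [589.69 155.91 165.2 ] stud mid scene 579.4 189.8
near corner px [[373.88 166.97]]
```

Wrist and scene views both put the housing axis within 1 mm of the stud midpoint, with the underside about 16 mm above the tips. The plug is still in the tray, and everything is at rest. Handing in.

```bash
python3 -c "
from workcell import ctrl
print(ctrl.close_job())"
```

```text
the job is handed in; nothing more can be done
None
```

I put the red plug in the blue tray, then carried the aluminium housing clear over the socket stand. The arm is now holding it above the two brass studs, and I handed the job in at about 15 s. The hand-in gave no verdict.

- **Position:** the housing axis is within about 0.5 mm of the stud midpoint in the wrist view and within about 1 mm in the scene view. A stud shows through the one flange hole the wrist camera can see.
- **Angle:** the hole line is within about 0.01 rad of the stud line, and the tool tilt is about 0.0003 rad.
- **Height:** the underside is about 16 mm above the stud tips, worked out from the tool height when I gripped the housing. One corner in the scene view suggested 1–2 mm more, which is still inside the allowed range.
- **Grip and rest:** the finger opening held steady at 34 mm, reading about 2 mm under the nominal size as it also did on the plug. The wrist force matched the housing's weight and the arm was not moving.
- **Other parts:** the last top view shows the plug standing in the tray, with the spray can, jar, wrench and bearing where they started.

The top and scene cameras disagreed by 4–6 mm in y. I did the final alignment by comparing the housing with the studs within the same camera.

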